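# Fit the drill template and present the dowel cassette

## Task

Pick up the aluminium drill template by its red rib, lower it gently over the two pins of the drilling jig until it lies flush on the jig (either way round), and let it go. Then pinch the two blue side catches of the orange dowel cassette together to unlock it from its dock, lift it straight out, carry it over the middle of the template and finish while still holding it there with both catches pinched, upright, still and about 5 cm clear above the red rib, touching nothing but the fingers. Leave everything else on the bench where it is.

Things in the scene. Friction and masses are not known exactly. Their poses are not given: they have to be found in the camera images.
- template: Loose drill template, 0.35 kg (varies): flat aluminium plate 160 x 90 x 8 mm (x, y, z) with two 13 mm through holes on its x axis at x = -65 and +65 mm and a red grip rib along x on its middle, 70 long, 16 wide, top 48 mm above the plate's underside. Same after half a turn. Four brass bushes are decoration. Origin: centre of the underside. Starts flat on the bench.
- jig: Fixed drilling jig: plywood base 252 x 120 x 30 mm (x, y, z), a rail 51 mm wide let in across it flush with its top and reaching y = +-85 mm. Two steel pins, 10 mm diameter, stand on top on the x axis at x = -65 and +65 mm, 21 mm high: 13 mm straight, then a cone to 4 mm. Origin: centre of its underside, on the bench.
- jig_top (a point): The centre of the jig's top face, 30 mm above the bench, midway between the pins: the template's origin comes here when seated.
- dock: Fixed cassette dock, grey floor plate 130 x 100 x 8 mm (x, y, z), whose guide walls and two steel keeper bars (one on each y side) reach 42 mm above the bench and surround the foot of the cassette with 1.5 mm of play. Origin: centre of its underside, on the bench.
- cassette: Loose dowel cassette, 0.36 kg (varies): orange and black box 90 x 40 x 110 mm (x, y, z), upright in the dock, underside 8 mm above the bench, axes along the dock's. Origin: centre of its underside. The tooth of a blue spring catch in each y side hooks under a dock keeper bar: locked unless both are pinched in; then it lifts straight up, teeth clear after 25 mm, foot clear of the walls after 35 mm.
- cassette_grip (a point): Point midway between the centres of the two blue thumb pads, 81 mm above the cassette's underside, 29 mm below its top. Pads are 28 mm wide (x), 38 mm high (z); outer faces at y = +28 and -28 mm released (56 mm apart), +21 and -21 mm fully pinched (42 mm apart). Free air beside them and below them down to the dock's walls.
- catch_left (a joint): Travel of the catch in the cassette's +y side, m: 0 = out (locked), 0.007 = in to its stop; its tooth clears the keeper from 0.0045 (up to 0.006 with play). Spring 2.8 N at first, 5.6 N at the stop: a grip of 25 N or more presses both fully in and carries the cassette.
- catch_right (a joint): The same for the catch on the cassette's -y side.
- hammer: Bystander: hammer lying on the bench. Leave alone.
- glue: Bystander: white bottle with an orange cap, 60 mm wide, 160 mm tall. Leave alone.
- screwdriver: Bystander: screwdriver with a yellow handle. Leave alone.
- wax: Bystander: green can, 80 mm wide, 70 mm tall. Leave alone.
- tape: Bystander: yellow tape rule, 70 x 40 x 62 mm. Leave alone.
- square: Bystander: try square lying flat, wooden stock and steel blade. Leave alone.
- dowel_bin: Bystander: blue open bin, 130 x 100 x 50 mm. Leave alone.
- offcut: Bystander: wooden offcut, 80 x 45 x 30 mm. Leave alone.
Not all that is in view belongs to the job. What is shaped like the dock but green is not meant. What is shaped like the cassette but turquoise is not meant.

How it is judged (in metres and radians):
On the way, in this order (a step that is already met when the one before it is completed fails the run):
1. the template lies flush on the jig over both pins and has been let go (horizontal distance between template and jig_top below 0.005 m and z of template in the frame of jig_top below 0.003 m and angle between the x axis of template and the x axis of jig, either way round below 0.06 rad and angle between template's own z axis and vertical below 0.04 rad and contact force between the fingers and template below 0.2 N), for 0.2 s.
2. both catches are pinched by the fingers and the cassette is lifted free of its dock (value of joint each of catch_left, catch_right above 0.0045 m and contact force between the fingers and cassette above 4 N and z of cassette in the frame of dock above 0.05 m and contact force between cassette and dock below 0.1 N), for 0.2 s.
At the end, for the whole second after the job is handed in: Template flush on the jig (3 mm in height, 5 mm off centre, 0.06 rad) and let go; cassette held by both catches, each in 4.5 mm or more, upright to 0.2 rad, still, within 40 mm of the template centre from above, its underside 15 to 112 mm over the rib, touching no dock, template or jig (all of step 1 and value of joint each of catch_left, catch_right above 0.0045 m and contact force between the fingers and cassette above 4 N and contact force between cassette and dock below 0.1 N and contact force between cassette and template below 0.1 N and contact force between cassette and jig below 0.1 N and angle between cassette's own z axis and vertical below 0.2 rad and horizontal distance between cassette and template below 0.04 m and z of cassette in the frame of jig_top between 0.063 and 0.16 m and linear speed of cassette below 0.03 m/s); the arm keeps its last pose, push and grip.
It fails at once if a bystander on the bench is moved by more than 30 mm (distance of any of hammer, glue, screwdriver, wax, tape, square, dowel_bin, offcut from where it was at the start of the episode above 0.03 m).
It fails at once if the template is dropped or slammed onto the jig (faster than 0.4 m/s close to it) (linear speed of template above 0.4 m/s and horizontal distance between template and jig_top below 0.04 m and z of template in the frame of jig_top below 0.04 m).
It also fails if it takes over 58 s, if anything falls off the work surface, if the arm or the gripper's body presses on something with over 40 N, if the wrist force passes 120 N, or if a joint passes its speed limit or range.

## Robot

A 6-joint arm with a two-finger parallel gripper is mounted at the origin on the work surface. World frame = base frame: x ahead of the robot, y to its left, z up, the work surface at z = 0. Lengths are in mm, angles in rad, forces in N, time in s.
With the tool pointing down it reaches from about 250 to 725 mm from the base axis. Payload 9.7 kg.
Tool frame: the origin (TCP) lies at the very end of the fingers, on their centre line; the grasp point (between the pads) lies 19 mm behind it; z points along the fingers, y is the line along which they close (so a half turn about z gives the same grasp; the last joint's range is limited). The gripper opens to 85 mm and grips with 20 to 120 N. Pads are 22 mm wide; open, the fingers measure 114 mm over their backs; the gripper's body (76 mm by 85 mm) begins 54 mm behind the grasp point. The pads swing forward as they close: fully open they stand 13 mm farther back than shut.
Start: joints at [-1.179, 0.087, 0.176, 1.66, 0, 1.571], TCP at [210.016, -508.321, 231.284] pointing down, gripper open.
Joint ranges: [-3.13, 3.13], [-0.85, 1.81], [-1.15, 1.24], [-2.2, 2.28], [-1.44, 1.52], [-3.14, 3.14]. Speed limits (rad/s): [2.22, 2.22, 2.57, 3.14, 3.14, 3.14].

## Interface

Orientations are given as a unit quaternion [x, y, z, w].
In Python, from rig import sensors, eyes, ticket gives the robot as it stands. The module is installed in compiled form; this text tells all that it offers.
- The arm moves only by the tool jog_arm, never from a script. Its argument "steps" is a list of rows, each an object of numbers: "x", "y", "z": the shift along the tool's x, y, z in parts of the range, where 1.0 means 0.25 m; "yaw": the turn about the tool's z in shares of 180 degrees (1.0 is 180 degrees); "claw": the finger opening in mm, from 0 to 85.4. A call has 1 to 5 rows; each row is the pose to reach, as a shift and turn from the pose commanded when the call began, along the tool's axes at that moment; what a row does not reach only later rows make up. A row lasts 1/10 s, in which the tool goes at most 50 mm and 8.59 degrees, less where a joint would pass 70% of its speed; a pose out of reach is approached as far as the arm can. Shift and turn numbers lie between -1 and 1, and a call with a number outside is refused. A call with a gripper value outside its range is refused whole. The fingers move at their own pace and stop on an object; "squeeze" is the grip in N (left out, the last holds). Time passes only in rows, so rows that repeat a pose let the fingers close. It gives the time, the measured TCP pose, the force, the opening and the grip force at its end, in the units of the state.
- sensors.get_state(): the state, without advancing time (a new reading comes with each control period).
- eyes.read_camera(name): name is "scene" or "top" or "wrist"; returns (picture, depth): 400x640x3 uint8, red, green, blue; 400x640 float32, mm along the optical axis (not along the pixel's ray), 0 where there is no reading.
- eyes.camera_model(name): a dict with "fx", "fy", "cx", "cy" (pixels), "k1" (the pictures are not rectified: a ray, as slopes to the right and down, at radius r is drawn at 1 + k1 r^2 times it, then the intrinsics apply), "pose" (4x4, takes a point from camera to world coordinates). Camera axes: x right, y up, looking along -z (the intrinsics and any distortion apply to the point x, -y, -z); pixel columns grow to the right and rows downward; lengths in mm; the calibration is good to about 2 mm. A picture is of the moment at which its call begins: read the wrist's pose just before it. camera_model takes no time and is no camera call; for the wrist camera it gives the pose at the moment of the call.
- ticket.close_job(): hands the job in; it is judged then, once.
The state is a dict: "clock": time; "joints": joint angles; "joint_vel": joint speeds; "effort": joint torques, N m; "eef_pos": TCP position; "tcp_rot": TCP orientation; "wrist_force": force on the tool from outside, world axes, zero at the start; "moment": the same for the moment, N m; "finger_gap": finger opening in mm; "finger_force": force on a finger pad.
Only numpy, scipy, OpenCV 4.12 (cv2) and the standard library are available. Lean on these libraries where they do the work, as an engineer would, in place of code of your own. Each camera call takes 0.05 s, during which the arm holds its last target. There are 200 camera calls.

## Working session

There is one attempt and no reset: what is moved stays moved. The work goes in short steps, Python scripts to look and compute and a tool call to move; the robot and the scene stay as the last step left them, time stands still between calls to the robot, and variables do not carry over. Pictures are saved under pics/ and viewed, at most 10 in all, crops included, and the job is handed in when it is done.

Besides the shell and the picture viewer there is one more tool, called after "Emit:" in YAML: its name, and indented under it one key for each argument. jog_arm: Moves the arm, as the interface text tells. Its arguments: {"type":"object","properties":{"steps":{"type":"array","items":{"type":"object","properties":{"x":{"type":"number"},"y":{"type":"number"},"z":{"type":"number"},"yaw":{"type":"number"},"claw":{"type":"number"}}}},"squeeze":{"type":"number"}},"required":["steps"]}

```bash
mkdir -p pics; cat > h.py <<'E'
import numpy as np, cv2, json
from rig import sensors, eyes, ticket
def snap(name, tag):
    m=eyes.camera_model(name); p,d=eyes.read_camera(name)
    np.savez(f'{tag}.npz',p=p,d=d,**{k:np.array(v) for k,v in m.items()})
    cv2.imwrite(f'pics/{tag}.png',p[:,:,::-1]); return load(tag)
def load(tag): return dict(np.load(f'{tag}.npz'))
def rays(c,uv):
    K=np.array([[c['fx'],0,c['cx']],[0,c['fy'],c['cy']],[0,0,1]],float)
    u=cv2.undistortPoints(np.array(uv,float).reshape(-1,1,2),K,np.array([float(c['k1']),0,0,0])).reshape(-1,2)
    return np.c_[u[:,0],-u[:,1],-np.ones(len(u))]
def onplane(c,uv,z):
    T=c['pose']; r=rays(c,uv)@T[:3,:3].T; o=T[:3,3]
    return o+r*((z-o[2])/r[:,2])[:,None]
def cloud(c):
    v,u=np.mgrid[0:400,0:640]; r=rays(c,np.c_[u.ravel(),v.ravel()])*c['d'].reshape(-1,1)
    return (r@c['pose'][:3,:3].T+c['pose'][:3,3]).reshape(400,640,3)
E
python3 - <<'E'
from h import *
for n in('scene','top'):
    c=snap(n,n+'0'); print(n,c['pose'].round(2).tolist(),c['fx'],c['k1'])
print(sensors.get_state())
E
```

```text
scene [[-0.68, -0.62, 0.39, 1170.02], [0.74, -0.58, 0.34, 591.91], [0.01, 0.52, 0.85, 1593.62], [0.0, 0.0, 0.0, 1.0]] 514.8921438737551 -0.04918794386149317
top [[-0.0, 1.0, -0.09, 369.02], [-1.0, -0.0, -0.01, -8.19], [-0.01, 0.09, 1.0, 1502.64], [0.0, 0.0, 0.0, 1.0]] 470.5907803187596 -0.059654480218323716
{'clock': 0.1, 'joints': array([-1.17896118e+00,  8.73930236e-02,  1.75207281e-01,  1.65979013e+00,
       -4.20850542e-06,  1.57078665e+00]), 'joint_vel': array([ 1.27371455e-04, -2.22725553e-03,  1.68331075e-03,  1.88936025e-03,
       -4.29372903e-05, -4.72655044e-04]), 'effort': array([ 1.78137958e-03, -5.21560764e+01,  4.65653086e+01,  1.60448189e-02,
        7.68252619e-06, -6.38487663e-06]), 'eef_pos': array([ 209.95767102, -508.126991  ,  230.65746052]), 'tcp_rot': array([ 9.80868349e-01,  1.94671351e-01, -1.16870200e-04, -5.78080629e-04]), 'wrist_force': array([ 0.01688417,  0.24083274, -0.16929771]), 'moment': array([-0.01185749, -0.01936386,  0.00850829]), 'finger_force': 0.0, 'finger_gap': 85.64394425465667}
```

View pics/top0.png

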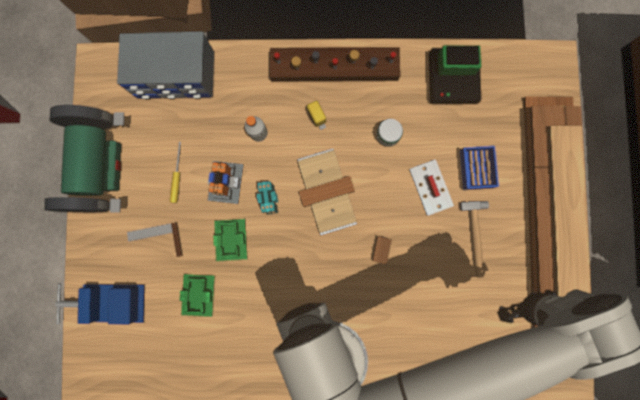

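View pics/scene0.png

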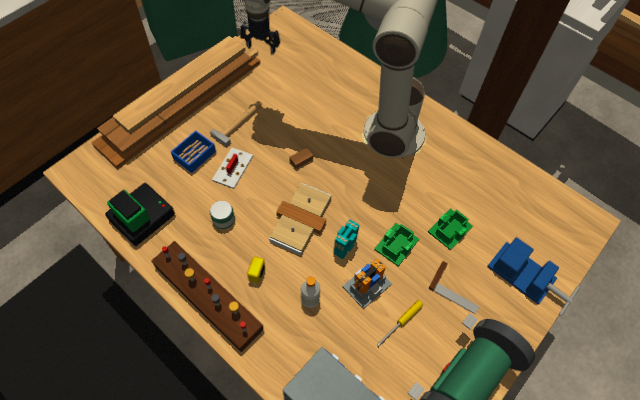

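The template is the white plate with the red rib at top (432,187). The jig is at (327,190). There are two cassettes: orange in a grey dock at (225,181), and turquoise at (266,196). The orange one fits the description. The empty green docks at (231,240) and (197,295) are decoys. Next come rough measurements and an enlarged crop to confirm.

```bash
cat > m.py <<'E'
from h import *
for n in('top0','scene0'):
    c=load(n); P=cloud(c); hsv=cv2.cvtColor(c['p'],cv2.COLOR_RGB2HSV); H,S,V=[hsv[:,:,i].astype(int) for i in range(3)]
    x,y,z=P[...,0],P[...,1],P[...,2]
    B=lambda x0,x1,y0,y1:(x>x0)&(x<x1)&(y>y0)&(y<y1)
    def rep(name,m):
        q=P[m]; 
        if len(q)<5: print(n,name,len(q));return
        v,u=np.nonzero(m); r=cv2.minAreaRect(q[:,:2].astype(np.float32))
        print(n,name,len(q),'uv',u.mean().round(1),v.mean().round(1),'med',np.median(q,0).round(1),'z95',np.percentile(q[:,2],95).round(1),'rect',np.round(r[0],1),np.round(r[1],1),round(r[2],1))
    if n=='top0': ctr={k:P[v,u] for k,(u,v) in dict(t=(432,195),j=(327,190),c=(225,181)).items()}; print(ctr)
    near=lambda k,r:np.hypot(x-ctr[k][0],y-ctr[k][1])<r
    rep('rib',near('t',100)&((H<8)|(H>172))&(S>150))
    rep('plate',near('t',110)&(z>4)&(z<60)&~((H>8)&(H<30)&(S>90)))
    rep('jig',near('j',150)&(z>22)&(z<40))
    rep('cas_top',near('c',80)&(z>108))
    rep('orange',near('c',90)&(H<20)&(S>170)&(z>60))
    rep('blue',near('c',80)&(H>100)&(H<125)&(S>120))
    rep('dock',near('c',110)&(z>4)&(z<50)&(S<60))
E
python3 m.py; python3 - <<'E'
from h import *
a=load('top0')['p'][130:250,170:470]; b=load('scene0')['p'][140:320,200:420]
a=cv2.resize(a,(800,320),interpolation=2); b=cv2.resize(b,(342,280),interpolation=2)
b=np.pad(b,((0,0),(0,458),(0,0))); cv2.imwrite('pics/crop1.png',np.vstack([a,b])[:,:,::-1])
E
```

```text
{'t': array([ 521.23994449, -338.2975533 ,    9.69936369]), 'j': array([535.38476825,  -3.07599179,  34.02192876]), 'c': array([555.26054233, 302.86718635, 106.9064889 ])}
top0 rib 85 uv 432.8 185.8 med [ 546.1 -332.9   46.6] z95 52.5 rect [ 546.9 -333.5] [61.6 12.7] 20.5
top0 plate 1223 uv 434.0 187.9 med [ 544.  -337.5    8.8] z95 47.2 rect [ 546.8 -366.9] [186.2 149. ] 18.8
top0 jig 3169 uv 326.7 191.3 med [532.5  -2.8  28.9] z95 34.3 rect [533.1  -1.8] [252.1 170.1] 17.1
top0 cas_top 339 uv 217.1 177.5 med [564.3 324.5 116.9] z95 121.8 rect [565.3 324.7] [56.4 90.5] 81.5
top0 orange 142 uv 220.2 177.8 med [582.6 312.7 115.2] z95 120.9 rect [565.  322.8] [37.8 86.4] 83.0
top0 blue 66 uv 219.2 177.7 med [565.4 308.9 106.5] z95 110.8 rect [564.6 323.3] [53.3 24.5] 81.8
top0 dock 541 uv 230.1 185.6 med [545.9 296.8  12.9] z95 44.0 rect [565.7 326.9] [103.4 128.5] 83.2
scene0 rib 115 uv 231.6 163.4 med [ 549.2 -331.9   42.5] z95 54.1 rect [ 546.6 -333.9] [73.  18.2] 21.4
scene0 plate 866 uv 230.6 164.8 med [ 549.3 -335.1   11.5] z95 48.7 rect [ 546.1 -367.1] [182.2 148.3] 19.7
scene0 jig 2354 uv 299.8 217.1 med [538.9   1.1  31.2] z95 37.4 rect [533.   -1.7] [256.6 170. ] 17.5
scene0 cas_top 335 uv 370.2 271.9 med [566.6 325.  118.2] z95 124.6 rect [565.8 325.1] [57.4 92.2] 84.0
scene0 orange 285 uv 369.1 275.4 med [589.2 329.8 115.2] z95 123.4 rect [566.8 325.7] [43.3 93.7] 84.8
scene0 blue 116 uv 371.3 275.0 med [565.7 341.7 105.2] z95 113.1 rect [553.  310.9] [98.5 49.2] 57.6
scene0 dock 602 uv 366.4 289.9 med [595.  350.5  14.7] z95 46.6 rect [566.  325.4] [ 98.8 131.9] 82.9
```

View pics/crop1.png

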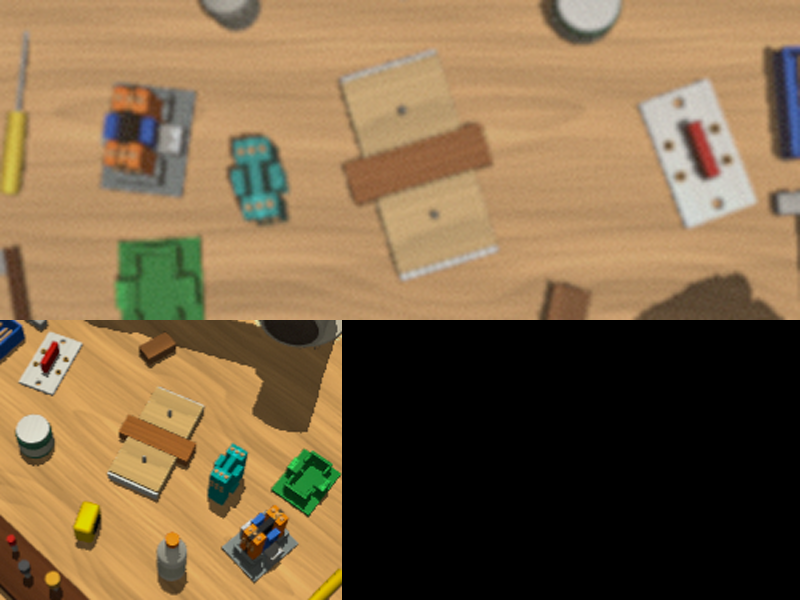

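The crop confirms it: the orange cassette sits in the grey dock, the turquoise one stands free, and the green docks are empty. I'll move over the template for a wrist-camera look.

Careful with the scale: shifts go in shares of 0.25 m and turns go in shares of 180 degrees. That gives: 245 mm / 250 = 0.98, 195 mm / 250 = 0.78, 2 degrees / 180 = 0.0111.

Emit:
jog_arm:
  steps:
    - {"x":0.18,"y":-0.016,"z":-0.04}
    - {"x":0.38,"y":-0.032,"z":-0.08}
    - {"x":0.58,"y":-0.052,"z":-0.12}
    - {"x":0.78,"y":-0.068,"z":-0.16}
    - {"x":0.98,"y":-0.084,"z":-0.2,"yaw":0.0111}

```text
validation failed for argument at $.st...
```

To row units: 134 mm / 250 = 0.536, 90 mm / 250 = 0.36.

Emit:
jog_arm:
  steps:
    - {"x":0.18,"y":-0.016}
    - {"x":0.36,"y":-0.032}
    - {"x":0.536,"y":-0.068}
    - {"x":0.536,"y":-0.068}
    - {"x":0.536,"y":-0.068}

```text
validation failed for argument at $.st...
```

```bash
python3 - <<'E'
from h import *
s=sensors.get_state();print(s['clock'],s['eef_pos'],s['tcp_rot'],abs(s['joint_vel']).max())
c=snap('wrist','w1');print(c['pose'].round(3).tolist(),c['fx'])
E
```

```text
0.1 [ 209.95767102 -508.126991    230.65746052] [ 9.80868349e-01  1.94671351e-01 -1.16870200e-04 -5.78080629e-04] 0.0022272555330500993
[[0.382, 0.876, 0.296, 285.478], [-0.924, 0.362, 0.121, -477.509], [-0.001, -0.32, 0.948, 372.99], [0.0, 0.0, 0.0, 1.0]] 325.81076233722
```

View pics/w1.png

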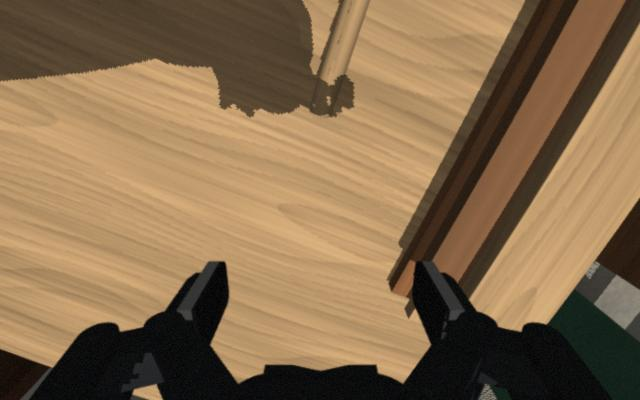

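The arm did not move because the call was refused. The picture shows bare bench and the hammer handle. I'll fill in every key.

To row units: 245 mm / 250 = 0.98, 195 mm / 250 = 0.78, 2 degrees / 180 = 0.0111.

Emit:
jog_arm:
  steps:
    - {"x":0.18,"y":-0.016,"z":-0.04,"yaw":0,"claw":85}
    - {"x":0.38,"y":-0.032,"z":-0.08,"yaw":0,"claw":85}
    - {"x":0.58,"y":-0.052,"z":-0.12,"yaw":0,"claw":85}
    - {"x":0.78,"y":-0.068,"z":-0.16,"yaw":0,"claw":85}
    - {"x":0.98,"y":-0.084,"z":-0.2,"yaw":0.0111,"claw":85}
  squeeze: 40

```text
clock: 0.65
eef_pos: [425.8, -396.2, 280.6]
tcp_rot: [0.984, 0.177, -0.0, -0.0]
wrist_force: [0.2, -1.2, -0.3]
finger_gap: 85.0
finger_force: 0.0
```

To row units: 115 mm / 250 = 0.46, 85 mm / 250 = 0.34.

Emit:
jog_arm:
  steps:
    - {"x":0.18,"y":-0.016,"z":0,"yaw":0,"claw":85}
    - {"x":0.34,"y":-0.032,"z":0,"yaw":0,"claw":85}
    - {"x":0.46,"y":-0.048,"z":0,"yaw":0,"claw":85}
    - {"x":0.46,"y":-0.048,"z":0,"yaw":0,"claw":85}
    - {"x":0.46,"y":-0.048,"z":0,"yaw":0,"claw":85}

```text
clock: 1.15
eef_pos: [528.3, -345.6, 279.6]
tcp_rot: [0.984, 0.178, -0.001, -0.0]
wrist_force: [-0.4, -0.0, -0.9]
finger_gap: 85.0
finger_force: 0.0
```

```bash
python3 - <<'E'
from h import *
s=sensors.get_state();print(s['clock'],s['eef_pos'],s['tcp_rot'],abs(s['joint_vel']).max())
c=snap('wrist','w1');print(c['pose'].round(3).tolist(),c['fx'])
E
```

```text
1.15 [ 528.30271695 -345.55826683  279.63526481] [ 9.83993170e-01  1.78205020e-01 -5.22937881e-04 -3.72437704e-04] 0.029338391027150083
[[0.35, 0.887, 0.3, 604.935], [-0.937, 0.332, 0.112, -317.433], [-0.0, -0.32, 0.947, 421.884], [0.0, 0.0, 0.0, 1.0]] 325.81076233722
```

View pics/w1.png

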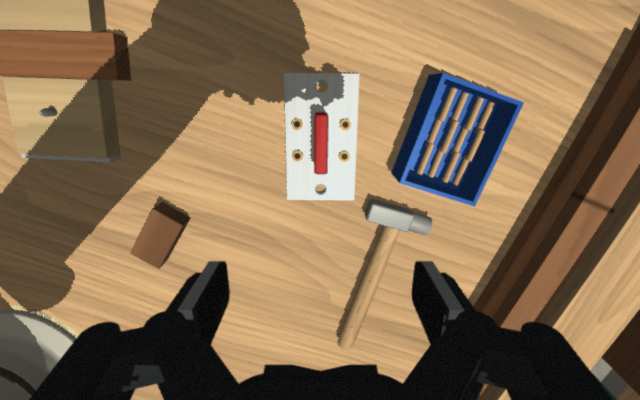

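The template is centred at about (321,137), with holes at (320,86) and (320,188). The hammer head is at (400,214), and the rib is clear.

```bash
cat > t.py <<'E'
from h import *
import sys
tag=sys.argv[1]; box=list(map(int,sys.argv[2:6])); zp=float(sys.argv[6])
c=load(tag); hsv=cv2.cvtColor(cv2.medianBlur(c['p'],3),cv2.COLOR_RGB2HSV).astype(int); H,S,V=[hsv[:,:,i] for i in range(3)]
B=np.zeros_like(H,bool); B[box[1]:box[3],box[0]:box[2]]=1
def rect(m,z,n):
    k,l,st,_=cv2.connectedComponentsWithStats(m.astype(np.uint8)); i=1+st[1:,4].argmax(); v,u=np.nonzero(l==i)
    # subpixel-ish: pixel centres, size short by one pixel
    r=cv2.minAreaRect(onplane(c,np.c_[u,v],z)[:,:2].astype(np.float32)); b=cv2.boxPoints(r)
    e=b[1]-b[0],b[2]-b[1]; e=max(e,key=np.linalg.norm); print(n,st[i],np.round(r[0],1),np.round(r[1],1),'long axis deg',round(np.degrees(np.arctan2(e[1],e[0]))%180,2))
rect(B&(S<60)|B&((H<8)|(H>172))&(S>120),zp+8,'plate')
rect(B&((H<8)|(H>172))&(S>150)&(V>110),zp+48,'rib')
E
python3 t.py w1 270 55 370 215 0
```

```text
plate [ 284   73   76  128 8514] [ 547.4 -339.3] [160.6  90.8] long axis deg 20.07
rib [315 115  13  59 708] [ 547.9 -339.4] [66.8 13.5] long axis deg 20.23
```

```bash
python3 - <<'E'
from h import *
c=snap('wrist','w2');s=sensors.get_state();print(s['eef_pos'],c['pose'][:3,3],abs(s['joint_vel']).max())
P=cloud(c); print(P[140,300],P[140,345],P[160,321],P[120,321])
for n in('top0','scene0'):
    c=load(n);hsv=cv2.cvtColor(c['p'],cv2.COLOR_RGB2HSV).astype(int)
    P=cloud(c);m=(np.hypot(P[...,0]-547,P[...,1]+336)<60)&((hsv[...,0]<8)|(hsv[...,0]>172))&(hsv[...,1]>120)
    v,u=np.nonzero(m);q=onplane(c,np.c_[u,v],48)[:,:2].astype(np.float32);print(n,cv2.minAreaRect(q))
    k=(P[...,2]>4)&(P[...,2]<14)&(hsv[...,1]<60)&(np.hypot(P[...,0]-547,P[...,1]+336)<95)
    k,l,st,_=cv2.connectedComponentsWithStats(k.astype(np.uint8));i=1+st[1:,4].argmax();v,u=np.nonzero(l==i)
    q=onplane(c,np.c_[u,v],8)[:,:2].astype(np.float32);print(n,'plate',cv2.minAreaRect(q))
E
python3 t.py w2 270 55 370 215 0
```

```text
[ 527.28886411 -346.39758168  280.34839434] [ 604.27834121 -317.98622005  422.32009845] 0.01299719224371412
[ 537.7039808  -315.49061814    8.25237274] [ 557.64940495 -368.87297378    8.48088035] [ 530.68606367 -346.4110558    48.0449832 ] [ 573.51428066 -330.40855523   47.96159882]
top0 ((546.3242797851562, -333.00506591796875), (63.10548400878906, 17.00076675415039), 20.5360050201416)
top0 plate ((547.427490234375, -337.136474609375), (160.9844512939453, 89.96434783935547), 20.136058807373047)
scene0 ((551.7828979492188, -327.4632568359375), (86.92765045166016, 27.067136764526367), 20.544363021850586)
scene0 plate ((545.0408325195312, -336.6166076660156), (162.86399841308594, 90.50601196289062), 20.113021850585938)
plate [ 284   72   75  128 8491] [ 547.5 -339.2] [160.4  90.9] long axis deg 20.06
rib [314 113  13  60 708] [ 548.5 -338.4] [67.8 14. ] long axis deg 20.76
```

To row units: 205 mm / 250 = 0.82, 21.7 mm / 250 = 0.0868, 0.4 degrees / 180 = 0.0022.

Emit:
jog_arm:
  steps:
    - {"x":0.04,"y":0,"z":0.18,"yaw":0.0022,"claw":60}
    - {"x":0.0868,"y":-0.0012,"z":0.36,"yaw":0.0022,"claw":50}
    - {"x":0.0868,"y":-0.0012,"z":0.556,"yaw":0.0022,"claw":50}
    - {"x":0.0868,"y":-0.0012,"z":0.72,"yaw":0.0022,"claw":50}
    - {"x":0.0868,"y":-0.0012,"z":0.82,"yaw":0.0022,"claw":50}

```text
clock: 1.75
eef_pos: [545.7, -338.2, 71.9]
tcp_rot: [0.985, 0.173, -0.001, -0.001]
wrist_force: [-0.3, -0.0, 0.4]
finger_gap: 50.1
finger_force: 0.0
```

Emit:
jog_arm:
  steps:
    - {"x":0,"y":0,"z":0,"yaw":0,"claw":50}
    - {"x":0,"y":0,"z":0,"yaw":0,"claw":50}
    - {"x":0,"y":0,"z":0,"yaw":0,"claw":50}

```text
clock: 2.05
eef_pos: [548.7, -339.2, 78.1]
tcp_rot: [0.985, 0.174, 0.001, 0.001]
wrist_force: [-0.5, 0.5, 0.6]
finger_gap: 49.9
finger_force: 0.0
```

To row units: 58 mm / 250 = 0.232, 50 mm / 250 = 0.2.

Emit:
jog_arm:
  steps:
    - {"x":-0.002,"y":0,"z":0.12,"yaw":0,"claw":50}
    - {"x":-0.002,"y":0,"z":0.2,"yaw":0,"claw":50}
    - {"x":-0.002,"y":0,"z":0.232,"yaw":0,"claw":50}
    - {"x":-0.002,"y":0,"z":0.232,"yaw":0,"claw":50}
    - {"x":-0.002,"y":0,"z":0.232,"yaw":0,"claw":30}

```text
clock: 2.55
eef_pos: [548.4, -338.8, 19.2]
tcp_rot: [0.985, 0.174, 0.001, 0.001]
wrist_force: [0.7, -0.3, 0.6]
finger_gap: 36.9
finger_force: 0.0
```

Emit:
jog_arm:
  steps:
    - {"x":0,"y":0,"z":0,"yaw":0,"claw":15}
    - {"x":0,"y":0,"z":0,"yaw":0,"claw":5}
    - {"x":0,"y":0,"z":0,"yaw":0,"claw":5}
    - {"x":0,"y":0,"z":0,"yaw":0,"claw":5}
    - {"x":0,"y":0,"z":0,"yaw":0,"claw":5}

```text
clock: 3.05
eef_pos: [548.4, -338.7, 19.1]
tcp_rot: [0.985, 0.174, 0.001, 0.001]
wrist_force: [-1.1, 0.5, 6.3]
finger_gap: 15.3
finger_force: 41.3
```

To row units: -180 mm / 250 = -0.72, -140 mm / 250 = -0.56.

Emit:
jog_arm:
  steps:
    - {"x":0,"y":0,"z":-0.06,"yaw":0,"claw":5}
    - {"x":0,"y":0,"z":-0.2,"yaw":0,"claw":5}
    - {"x":-0.012,"y":-0.04,"z":-0.38,"yaw":0,"claw":5}
    - {"x":-0.02,"y":-0.12,"z":-0.56,"yaw":0,"claw":5}
    - {"x":-0.032,"y":-0.2,"z":-0.72,"yaw":0,"claw":5}

```text
clock: 3.55
eef_pos: [522.5, -293.6, 200.3]
tcp_rot: [0.985, 0.174, 0.0, 0.0]
wrist_force: [0.9, 0.6, -2.4]
finger_gap: 15.5
finger_force: 40.1
```

To row units: -219 mm / 250 = -0.876, -171 mm / 250 = -0.684, 2.8 degrees / 180 = 0.0156.

Emit:
jog_arm:
  steps:
    - {"x":-0.008,"y":-0.16,"z":-0.08,"yaw":0,"claw":5}
    - {"x":-0.016,"y":-0.332,"z":-0.16,"yaw":0.0039,"claw":5}
    - {"x":-0.024,"y":-0.508,"z":-0.24,"yaw":0.0078,"claw":5}
    - {"x":-0.032,"y":-0.684,"z":-0.32,"yaw":0.0156,"claw":5}
    - {"x":-0.036,"y":-0.876,"z":-0.32,"yaw":0.0156,"claw":5}

```text
clock: 4.05
eef_pos: [438.8, -90.4, 280.9]
tcp_rot: [0.989, 0.149, 0.002, 0.001]
wrist_force: [0.8, 2.1, -2.9]
finger_gap: 15.4
finger_force: 40.3
```

To row units: -59 mm / 250 = -0.236, -35 mm / 250 = -0.14.

Emit:
jog_arm:
  steps:
    - {"x":0,"y":-0.14,"z":0,"yaw":0,"claw":5}
    - {"x":0,"y":-0.236,"z":0,"yaw":0,"claw":5}
    - {"x":0,"y":-0.236,"z":0,"yaw":0,"claw":5}
    - {"x":0,"y":-0.236,"z":0,"yaw":0,"claw":5}
    - {"x":0,"y":-0.236,"z":0,"yaw":0,"claw":5}

```text
clock: 4.55
eef_pos: [422.1, -35.6, 277.7]
tcp_rot: [0.989, 0.15, 0.0, 0.0]
wrist_force: [-0.3, -0.7, -2.2]
finger_gap: 15.3
finger_force: 40.4
```

```bash
python3 - <<'E'
from h import *
c=snap('wrist','w3');s=sensors.get_state();print(s['eef_pos'],s['tcp_rot'],c['pose'][:3,3],abs(s['joint_vel']).max(),s['finger_gap'])
E
```

```text
[422.1124095  -35.74391298 277.49787269] [ 9.88758061e-01  1.49524208e-01 -6.44691450e-05  6.92890208e-05] [500.05697008 -11.81585318 420.03368586] 0.005153228978462068 15.31500328828146
```

View pics/w3.png

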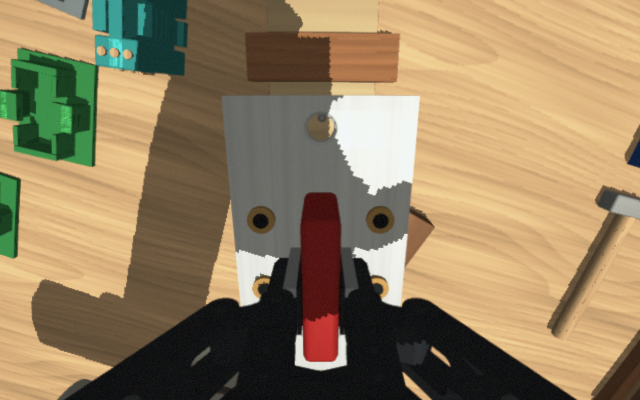

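The template is held straight in the hand, with its front hole at (320,127) and plate edges at columns 222 to 419. It hides the jig, so I'll shift sideways to see both pins.

To row units: 180 mm / 250 = 0.72, 100 mm / 250 = 0.4.

Emit:
jog_arm:
  steps:
    - {"x":0.088,"y":0.168,"z":0,"yaw":0,"claw":5}
    - {"x":0.18,"y":0.336,"z":0,"yaw":0,"claw":5}
    - {"x":0.268,"y":0.504,"z":0,"yaw":0,"claw":5}
    - {"x":0.36,"y":0.66,"z":0,"yaw":0,"claw":5}
    - {"x":0.4,"y":0.72,"z":0,"yaw":0,"claw":5}

```text
clock: 5.1
eef_pos: [572.7, -181.2, 275.0]
tcp_rot: [0.989, 0.148, -0.001, -0.0]
wrist_force: [-0.3, 0.9, -3.3]
finger_gap: 15.4
finger_force: 41.0
```

Emit:
jog_arm:
  steps:
    - {"x":0,"y":0,"z":0,"yaw":0,"claw":5}
    - {"x":0,"y":0,"z":0,"yaw":0,"claw":5}
    - {"x":0,"y":0,"z":0,"yaw":0,"claw":5}

```text
clock: 5.4
eef_pos: [570.3, -177.3, 277.6]
tcp_rot: [0.989, 0.15, -0.0, -0.0]
wrist_force: [0.0, -0.0, -3.7]
finger_gap: 15.4
finger_force: 41.0
```

```bash
python3 - <<'E'
from h import *
c=snap('wrist','w4');s=sensors.get_state();print(s['clock'],s['eef_pos'],s['tcp_rot'],c['pose'][:3,3],abs(s['joint_vel']).max(),s['finger_gap'])
E
```

```text
5.45 [ 570.31068787 -177.0821024   277.90902459] [9.88685918e-01 1.50000349e-01 2.15456113e-04 6.88752493e-05] [ 648.33433724 -153.55707012  419.91708635] 0.007519464495099227 15.157921085158774
```

View pics/w4.png

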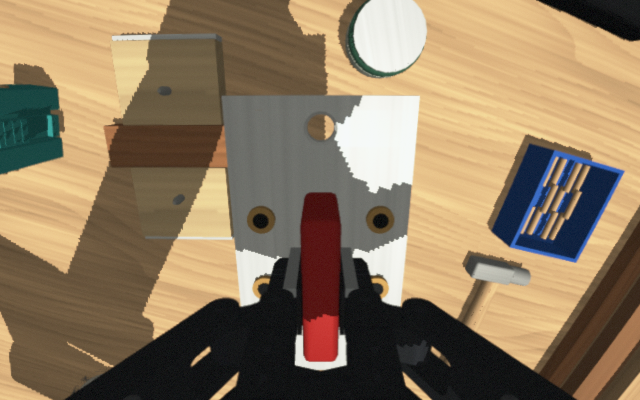

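Pins are at (165,91) and (179,199). I'll measure them, along with the hole and the plate in the hand.

```bash
cat > j.py <<'E'
from h import *
c=load('w4'); g=cv2.cvtColor(c['p'],cv2.COLOR_RGB2HSV).astype(int); P=cloud(c)
def blob(u0,v0,f,r=12):
    m=np.zeros(g.shape[:2],np.uint8); s=np.s_[v0-r:v0+r+1,u0-r:u0+r+1]; m[s]=f(s)
    k,l,st,cen=cv2.connectedComponentsWithStats(m); i=1+st[1:,4].argmax(); return l==i,cen[i],st[i]
pins=[]
for u,v in((165,91),(179,199)):
    m,cen,st=blob(u,v,lambda s:g[s][...,1]<70); q=P[m]
    print('pin',cen.round(1),st,'z',np.percentile(q[:,2],[5,50,95]).round(1),'xy med',np.median(q,0).round(1))
    vv,uu=np.nonzero(m); h=onplane(c,[cen],40)[0]; pins.append(h); print('  cast z=40',h.round(1))
d=pins[0]-pins[1]; print('spacing',np.hypot(*d[:2]),'ang',np.degrees(np.arctan2(d[1],d[0])),'mid',(pins[0]+pins[1])/2)
m=(P[...,2]>26)&(P[...,2]<34); m[:, 222:]=0
print('top z',np.median(P[m][:,2]),cv2.minAreaRect(onplane(c,np.argwhere(m)[:,::-1],30)[:,:2].astype(np.float32)))
# edges of the jig: up/down ends
# in hand
for t,e in(('w3',(422.11,-35.74,277.5)),('w4',(570.31,-177.08,277.9))):
    c=load(t); P=cloud(c); T=c['pose']; a=np.radians(2*np.degrees(np.arctan2(.1498,.9887))); R=np.array([[np.cos(a),np.sin(a),0],[np.sin(a),-np.cos(a),0],[0,0,-1]])
    loc=lambda p:(p-np.array(e))@R
    L=loc(P); S=cv2.cvtColor(c['p'],cv2.COLOR_RGB2HSV)[...,1]
    m=(abs(L[...,2]-11)<6)&(S<60)&(np.arange(400)[:,None]<240); pl=L[m]; print(t,'plate z',np.percentile(pl[:,2],[10,50,90]).round(1),'x max',np.percentile(pl[:,0],99.5).round(1))
    zt=e[2]-np.median(pl[:,2])
    for v in(100,140,180,215):
        us=np.nonzero(m[v])[0]; q=loc(onplane(c,[(us[0]-.5,v),(us[-1]+.5,v)],zt)); print('  row',v,q[:,:2].round(1).tolist(),q[:,1].mean().round(2))
    us=[np.nonzero(m[:,u])[0][0]-.5 for u in(250,290,350,390)]; print('  front edge',loc(onplane(c,np.c_[(250,290,350,390),us],zt))[:,:2].round(1).tolist())
    s=np.s_[105:148,300:341]; b=np.zeros(m.shape,np.uint8); b[s]=~m[s]
    k,l,st,cen=cv2.connectedComponentsWithStats(b); i=1+st[1:,4].argmax(); vv,uu=np.nonzero(l==i)
    q=loc(onplane(c,np.c_[uu,vv],zt))[:,:2].astype(np.float32); print('  hole',st[i],cv2.minEnclosingCircle(q))
E
python3 j.py
```

```text
pin [164.   90.4] [157  86  15  10 114] z [29.8 43.1 51. ] xy med [596.9  12.8  43.1]
  cast z=40 [596.7  14.   40. ]
pin [178.2 199.2] [173 194  12  11  93] z [31.6 43.7 51.2] xy med [474.3 -24.4  43.7]
  cast z=40 [473.  -23.3  40. ]
spacing 129.1610408787923 ang 16.797664660322702 mid [534.85907498  -4.62926699  40.        ]
top z 29.66108742967765 ((515.0716552734375, 59.14012145996094), (247.4611358642578, 254.72413635253906), 17.147380828857422)
w3 plate z [10.4 11.2 12. ] x max 78.8
  row 100 [[77.2, -44.6], [77.1, 45.6]] 0.51
  row 140 [[59.0, -44.8], [58.9, 45.4]] 0.27
  row 180 [[39.4, -44.6], [39.3, 45.1]] 0.26
  row 215 [[21.0, -44.7], [20.9, 45.2]] 0.25
  front edge [[79.0, -31.4], [78.9, -13.3], [78.9, 13.8], [79.4, 32.0]]
  hole [308 114  26  27 561] ((64.90617370605469, 0.49788185954093933), 6.1973724365234375)
w4 plate z [10.9 11.8 12.6] x max 78.7
  row 100 [[77.1, -44.3], [77.1, 46.0]] 0.84
  row 140 [[58.9, -44.0], [58.8, 45.7]] 0.84
  row 180 [[39.3, -44.3], [39.3, 45.5]] 0.59
  row 215 [[20.9, -44.4], [20.8, 45.6]] 0.59
  front edge [[78.9, -31.1], [79.3, -12.9], [78.8, 14.2], [79.4, 32.3]]
  hole [307 114  28  27 573] ((64.9878158569336, 0.6004733443260193), 6.51306676864624)
```

```bash
cat > j2.py <<'E'
from h import *
c=load('w4'); P=cloud(c); g=cv2.cvtColor(c['p'],cv2.COLOR_RGB2HSV).astype(int); T=[]
for u,v in((165,91),(179,199)):
    m=np.zeros(P.shape[:2],bool); m[v-14:v+15,u-14:u+15]=1; m&=P[...,2]>47.5
    uv=np.argwhere(m)[:,::-1]; t=onplane(c,[uv.mean(0)],50)[0]; T.append(t); print(len(uv),uv.mean(0).round(1),t.round(1),P[m].mean(0).round(1))
d=T[0]-T[1]; print('tips',np.hypot(*d[:2]).round(1),np.degrees(np.arctan2(d[1],d[0])).round(2),((T[0]+T[1])/2).round(1))
a=np.radians(17.1); e=np.array([np.cos(a),np.sin(a)]); n=np.array([-e[1],e[0]])
top=(abs(P[...,2]-30)<5)
def line(pts,ax):
    q=onplane(c,pts,30)[:,:2]; vx,vy,x,y=cv2.fitLine(q.astype(np.float32),cv2.DIST_HUBER,0,.01,.01).ravel(); print(len(q),'dir',np.degrees(np.arctan2(vy,vx)).round(2),'offset',(np.array([x,y])@ax).round(2))
    return np.array([x,y])@ax
L=[(np.nonzero(top[v,90:220])[0][0]+89.5,v) for v in list(range(50,115))]; L2=[(np.nonzero(top[v,90:220])[0][0]+89.5,v) for v in range(180,228)]
F=[(u,np.nonzero(top[20:120,u])[0][0]+19.5) for u in range(125,215)]; N=[(u,150+np.nonzero(top[150:260,u])[0][-1]+.5) for u in range(155,220)]
l=line(L,n),line(L2,n); f=line(F,e); b=line(N,e); print('len',f-b)
print('centre', ((f+b)/2*e+(np.mean(l)-60)*n).round(1), (( f-126)*e+(l[0]-60)*n).round(1))
E
python3 j2.py
```

```text
25 [160.1  91.2] [596.   13.7  50. ] [601.    0.9  79.5]
20 [174.4 202. ] [472.7 -22.7  50. ] [472.7 -22.7  50. ]
tips 128.6 16.44 [534.4  -4.5  50. ]
65 dir 16.68 offset -101.48
48 dir 17.03 offset -101.15
90 dir -72.78 offset 632.66
65 dir -73.6 offset 387.37
len 245.29097181639213
centre [534.9  -4.2] [531.7  -5.4]
```

To row units: -176 mm / 250 = -0.704, -165 mm / 250 = -0.66, 0.2 degrees / 180 = 0.0011.

Emit:
jog_arm:
  steps:
    - {"x":0.016,"y":-0.18,"z":0,"yaw":0.0011,"claw":5}
    - {"x":0.036,"y":-0.36,"z":0.06,"yaw":0.0011,"claw":5}
    - {"x":0.052,"y":-0.528,"z":0.16,"yaw":0.0011,"claw":5}
    - {"x":0.068,"y":-0.66,"z":0.3,"yaw":0.0011,"claw":5}
    - {"x":0.068,"y":-0.704,"z":0.46,"yaw":0.0011,"claw":5}

```text
clock: 5.95
eef_pos: [534.2, -1.1, 163.0]
tcp_rot: [0.989, 0.15, 0.002, -0.0]
wrist_force: [0.6, -0.8, -3.0]
finger_gap: 15.5
finger_force: 41.3
```

To row units: 68 mm / 250 = 0.272, 40 mm / 250 = 0.16.

Emit:
jog_arm:
  steps:
    - {"x":0,"y":0,"z":0.16,"yaw":0,"claw":5}
    - {"x":0,"y":0,"z":0.272,"yaw":0,"claw":5}
    - {"x":0,"y":0,"z":0.272,"yaw":0,"claw":5}
    - {"x":0,"y":0,"z":0.272,"yaw":0,"claw":5}
    - {"x":0,"y":0,"z":0.272,"yaw":0,"claw":5}

```text
clock: 6.45
eef_pos: [535.9, -4.2, 97.0]
tcp_rot: [0.989, 0.148, 0.002, 0.0]
wrist_force: [0.2, 0.4, -3.0]
finger_gap: 15.4
finger_force: 41.2
```

```bash
python3 - <<'E'
from h import *
c=snap('wrist','w5');s=sensors.get_state();print(s['clock'],s['eef_pos'],s['tcp_rot'],abs(s['joint_vel']).max())
a=cv2.resize(c['p'][80:180,260:380],(720,600),interpolation=2);cv2.imwrite('pics/w5c.png',a[:,:,::-1])
P=cloud(c);print(P[110:150:4,320].round(1)); print(P[127,308:336:3].round(1))
E
```

```text
6.5 [535.99145904  -4.29517282  96.8264433 ] [9.88959890e-01 1.48172954e-01 1.74192319e-03 2.79225854e-04] 0.0059682761728562725
[[605.3  16.6  84.6]
 [601.   15.3  44.1]
 [599.2  14.7  49.5]
 [597.3  14.1  51.3]
 [595.   13.4  49.7]
 [590.6  12.1  29.6]
 [588.3  11.4  30.5]
 [585.8  10.6  30. ]
 [591.2  12.3  84.6]
 [589.6  11.8  85.6]]
[[590.3  19.9  30.8]
 [590.7  18.1  29.3]
 [593.   16.5  46.1]
 [593.7  14.9  47.4]
 [594.1  13.2  46.6]
 [594.3  11.4  43.2]
 [593.5   9.   29.4]
 [594.1   7.2  30.2]
 [594.7   5.4  29.8]
 [600.    7.6  84.5]]
```

View pics/w5c.png

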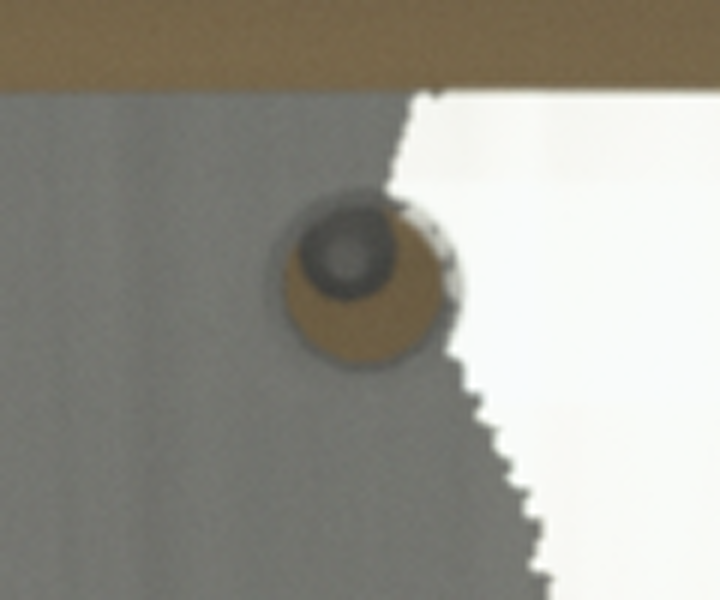

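The pin shows through the front hole. The pin tip is at about (317.8,123.0) and the hole rim centre at about (320.7,126.3).

```bash
python3 - <<'E'
from h import *
c=load('w5'); P=cloud(c); zt=np.median(P[150:200,290:305,2]); print('plate top',zt)
t=onplane(c,[(317.8,122.9)],51)[0]; h=onplane(c,[(320.7,126.3)],zt)[0]
m=(c['p'].astype(int)[...,0]-c['p'].astype(int)[...,2]<28); m=~m; m[:108]=0;m[146:]=0;m[:,:300]=0;m[:,342:]=0
for a in(17.04,):
    a=np.radians(a); ex=np.array([np.cos(a),np.sin(a),0]); ey=np.array([np.sin(a),-np.cos(a),0]); d=t-h; print(t,h,'pin-hole tool x,y',d@ex,d@ey, 'hole rel tcp',(h-[535.99,-4.3,0])@ex,(h-[535.99,-4.3,0])@ey)
# plate + jig edges direction in same image
hs=cv2.cvtColor(c['p'],cv2.COLOR_RGB2HSV).astype(int)
def fit(pts,z):
    q=onplane(c,pts,z)[:,:2].astype(np.float32); v=cv2.fitLine(q,cv2.DIST_HUBER,0,.01,.01).ravel(); return np.degrees(np.arctan2(v[1],v[0])).round(2)
top=abs(P[...,2]-zt)<6; rows=range(110,215)
print('plate sides',[fit([(np.nonzero(top[v,180:460])[0][k]+180+o,v) for v in rows],zt) for k,o in((0,-.5),(-1,.5))])
j=abs(P[...,2]-30)<5
for rows in(range(55,150),range(30,90)):
  try: print('jig sides',[fit([(np.nonzero(j[v])[0][k]+o,v) for v in rows],30) for k,o in((0,-.5),(-1,.5))],np.nonzero(j[70])[0][[0,-1]],np.nonzero(j[140])[0][[0,-1]],np.nonzero(j[200])[0][[0,-1]])
  except Exception as x: print(x)
us=range(270,380)
print('jig far end',[fit([(u,np.nonzero(j[:,u])[0][0]-.5) for u in us],30)], 'plate far', fit([(u,np.nonzero(top[:,u])[0][0]-.5) for u in us],zt))
E
```

```text
plate top 85.67663141691908
[596.38784576  15.16542532  51.        ] [598.44048033  14.1832773   85.67663142] pin-hole tool x,y -1.67471681928549 -1.5405346379355407 hole rel tcp 65.1252556850387 0.628573565988367
plate sides [np.float32(17.24), np.float32(16.74)]
index 0 is out of bounds for axis 0 with size 0
jig sides [np.float32(16.87), np.float32(-67.92)] [220 416] [75 83] [ 77 441]
jig far end [np.float32(-72.92)] plate far -72.95
```

To row units: 20 mm / 250 = 0.08, -1.7 mm / 250 = -0.0068.

Emit:
jog_arm:
  steps:
    - {"x":-0.0068,"y":-0.006,"z":0.04,"yaw":0,"claw":5}
    - {"x":-0.0068,"y":-0.006,"z":0.08,"yaw":0,"claw":5}
    - {"x":-0.0068,"y":-0.006,"z":0.08,"yaw":0,"claw":5}
    - {"x":-0.0068,"y":-0.006,"z":0.08,"yaw":0,"claw":5}

```text
clock: 6.9
eef_pos: [532.5, -3.4, 73.9]
tcp_rot: [0.989, 0.148, -0.001, -0.0]
wrist_force: [-0.4, 0.4, -1.9]
finger_gap: 15.5
finger_force: 41.2
```

```bash
python3 - <<'E'
from h import *
c=snap('wrist','w6');s=sensors.get_state();print(s['clock'],s['eef_pos'],s['tcp_rot'],abs(s['joint_vel']).max())
P=cloud(c);print('plate',np.median(P[150:200,290:305,2]))
a=cv2.resize(c['p'][100:150,295:355],(720,600),interpolation=2);cv2.imwrite('pics/w6c.png',a[:,:,::-1])
E
```

```text
6.95 [532.79424853  -3.35613489  74.28652877] [ 9.88960963e-01  1.48176227e-01 -1.41182827e-04 -1.09466983e-05] 0.008782430234175766
plate 62.45538962023291
```

View pics/w6c.png

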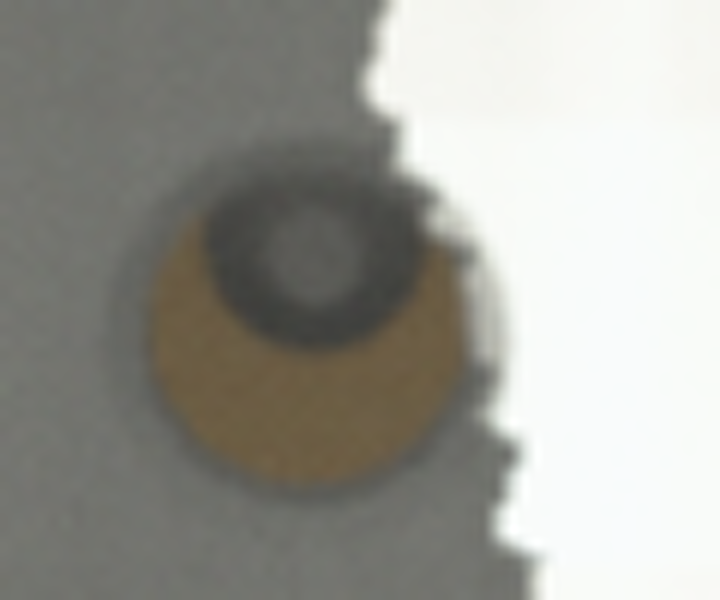

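The pin tip is at (320.8,120.8) and the hole centre at (320.2,126.3). Computing the remaining shift.

```bash
python3 - <<'E'
from h import *
c=load('w6'); a=np.radians(17.04); ex=np.array([np.cos(a),np.sin(a),0]); ey=np.array([np.sin(a),-np.cos(a),0])
for zt in(62.5,63):
    d=onplane(c,[(320.8,120.8)],51)[0]-onplane(c,[(320.2,126.3)],zt)[0]; print(d@ex,d@ey)
E
```

```text
1.4562873674470105 0.3004896268735292
1.402502252827695 0.30058200427450554
```

To row units: 12 mm / 250 = 0.048, 1.4 mm / 250 = 0.0056.

Emit:
jog_arm:
  steps:
    - {"x":0.0056,"y":0.0012,"z":0,"yaw":0,"claw":5}
    - {"x":0.0056,"y":0.0012,"z":0.016,"yaw":0,"claw":5}
    - {"x":0.0056,"y":0.0012,"z":0.032,"yaw":0,"claw":5}
    - {"x":0.0056,"y":0.0012,"z":0.048,"yaw":0,"claw":5}
    - {"x":0.0056,"y":0.0012,"z":0.048,"yaw":0,"claw":5}

```text
clock: 7.45
eef_pos: [533.8, -3.2, 61.4]
tcp_rot: [0.989, 0.148, -0.001, -0.0]
wrist_force: [-0.4, 0.1, -2.8]
finger_gap: 15.6
finger_force: 41.2
```

To row units: 9 mm / 250 = 0.036, 7 mm / 250 = 0.028.

Emit:
jog_arm:
  steps:
    - {"x":0,"y":0,"z":0.016,"yaw":0,"claw":5}
    - {"x":0,"y":0,"z":0.028,"yaw":0,"claw":5}
    - {"x":0,"y":0,"z":0.036,"yaw":0,"claw":5}
    - {"x":0,"y":0,"z":0.036,"yaw":0,"claw":5}

```text
clock: 7.85
eef_pos: [534.1, -3.2, 53.0]
tcp_rot: [0.989, 0.148, -0.0, -0.0]
wrist_force: [-0.4, 1.3, -2.1]
finger_gap: 15.2
finger_force: 41.2
```

To row units: 4 mm / 250 = 0.016, 2 mm / 250 = 0.008.

Emit:
jog_arm:
  steps:
    - {"x":0,"y":0,"z":0.008,"yaw":0,"claw":5}
    - {"x":0,"y":0,"z":0.016,"yaw":0,"claw":5}
    - {"x":0,"y":0,"z":0.016,"yaw":0,"claw":5}

```text
clock: 8.15
eef_pos: [534.3, -3.2, 49.3]
tcp_rot: [0.989, 0.148, 0.0, -0.0]
wrist_force: [0.1, 0.2, -2.7]
finger_gap: 15.1
finger_force: 41.3
```

To row units: 1.5 mm / 250 = 0.006, 1 mm / 250 = 0.004.

Emit:
jog_arm:
  steps:
    - {"x":0,"y":0,"z":0.004,"yaw":0,"claw":5}
    - {"x":0,"y":0,"z":0.006,"yaw":0,"claw":5}
    - {"x":0,"y":0,"z":0.006,"yaw":0,"claw":5}

```text
clock: 8.45
eef_pos: [534.3, -3.2, 49.0]
tcp_rot: [0.989, 0.148, 0.0, 0.0]
wrist_force: [-4.4, -0.3, 7.8]
finger_gap: 15.2
finger_force: 42.8
```

Contact at the expected height (TCP 49, underside 30). Releasing, then lifting.

Emit:
jog_arm:
  steps:
    - {"x":0,"y":0,"z":0,"yaw":0,"claw":25}
    - {"x":0,"y":0,"z":0,"yaw":0,"claw":40}
    - {"x":0,"y":0,"z":0,"yaw":0,"claw":50}
    - {"x":0,"y":0,"z":0,"yaw":0,"claw":50}
    - {"x":0,"y":0,"z":0,"yaw":0,"claw":50}

```text
clock: 8.95
eef_pos: [534.3, -3.2, 47.8]
tcp_rot: [0.989, 0.148, -0.0, -0.0]
wrist_force: [-0.4, -0.6, -0.5]
finger_gap: 50.0
finger_force: 0.0
```

To row units: -195 mm / 250 = -0.78, -150 mm / 250 = -0.6.

Emit:
jog_arm:
  steps:
    - {"x":0,"y":0,"z":-0.08,"yaw":0,"claw":50}
    - {"x":0,"y":0,"z":-0.24,"yaw":0,"claw":50}
    - {"x":0,"y":0,"z":-0.42,"yaw":0,"claw":60}
    - {"x":0,"y":0,"z":-0.6,"yaw":0,"claw":70}
    - {"x":0,"y":0,"z":-0.78,"yaw":0,"claw":85}

```text
clock: 9.45
eef_pos: [534.0, -3.2, 244.7]
tcp_rot: [0.989, 0.148, 0.0, -0.0]
wrist_force: [1.8, -0.3, -0.7]
finger_gap: 82.1
finger_force: 0.0
```

Emit:
jog_arm:
  steps:
    - {"x":0,"y":0,"z":-0.12,"yaw":0,"claw":85}
    - {"x":0,"y":0,"z":-0.12,"yaw":0,"claw":85}
    - {"x":0,"y":0,"z":-0.12,"yaw":0,"claw":85}

```text
clock: 9.75
eef_pos: [534.7, -3.2, 273.2]
tcp_rot: [0.989, 0.148, 0.001, 0.0]
wrist_force: [0.1, -0.2, -1.5]
finger_gap: 84.7
finger_force: 0.0
```

```bash
python3 - <<'E'
from h import *
c=snap('wrist','w7');s=sensors.get_state();print(s['clock'],s['eef_pos'],s['tcp_rot'])
P=cloud(c); g=cv2.cvtColor(c['p'],cv2.COLOR_RGB2HSV).astype(int)
m=(abs(P[...,2]-38)<4)&(g[...,1]<60)&(np.hypot(P[...,0]-534,P[...,1]+4)<100)
k,l,st,_=cv2.connectedComponentsWithStats(m.astype(np.uint8));i=1+st[1:,4].argmax();m=l==i
q=P[m];A=np.c_[q[:,:2]-q[:,:2].mean(0),np.ones(len(q))];f=np.linalg.lstsq(A,q[:,2],rcond=None)[0];print('plate plane slopes,z',f)
v,u=np.nonzero(m);print(cv2.minAreaRect(onplane(c,np.c_[u,v],38)[:,:2].astype(np.float32)))
j=(abs(P[...,2]-30)<3)&(np.hypot(P[...,0]-534,P[...,1]+4)<150);v,u=np.nonzero(j);print('jig',cv2.minAreaRect(onplane(c,np.c_[u,v],30)[:,:2].astype(np.float32)),np.median(P[j][:,2]))
E
```

```text
9.8 [534.28736037  -3.19913129 272.16058331] [ 9.88956687e-01  1.48204448e-01 -3.32639540e-04 -5.21435963e-05]
plate plane slopes,z [-2.02865809e-04 -7.17350282e-04  3.77507519e+01]
((533.7188720703125, -4.2831573486328125), (158.54397583007812, 90.27116394042969), 17.02997398376465)
jig ((536.4091796875, -3.1562652587890625), (242.92042541503906, 169.82025146484375), 17.005434036254883) 29.736479695739206
```

The template is flush, so on to the cassette.

To row units: -215 mm / 250 = -0.86, -172 mm / 250 = -0.688, 24 degrees / 180 = 0.1333.

Emit:
jog_arm:
  steps:
    - {"x":0.048,"y":-0.172,"z":-0.048,"yaw":0.0278,"claw":85}
    - {"x":0.096,"y":-0.344,"z":-0.096,"yaw":0.0556,"claw":85}
    - {"x":0.144,"y":-0.516,"z":-0.144,"yaw":0.0833,"claw":85}
    - {"x":0.192,"y":-0.688,"z":-0.192,"yaw":0.1111,"claw":85}
    - {"x":0.24,"y":-0.86,"z":-0.24,"yaw":0.1333,"claw":85}

```text
clock: 10.3
eef_pos: [537.5, 36.0, 318.3]
tcp_rot: [0.999, 0.016, -0.004, -0.033]
wrist_force: [0.2, 0.0, 1.0]
finger_gap: 85.2
finger_force: 0.0
```

```bash
python3 -c "
from h import *
s=sensors.get_state();q=s['tcp_rot'];print(s['eef_pos'],2*np.degrees(np.arctan2(q[1],q[0])))"
```

```text
[537.46035406  36.00631376 318.26479822] 1.8617092198446634
```

Emit:
jog_arm:
  steps:
    - {"x":0,"y":0,"z":0,"yaw":0,"claw":85}
    - {"x":0,"y":0,"z":0,"yaw":0,"claw":85}

```text
clock: 10.5
eef_pos: [537.4, 35.7, 318.5]
tcp_rot: [0.999, 0.016, -0.004, -0.033]
wrist_force: [0.9, -0.2, 0.1]
finger_gap: 85.0
finger_force: 0.0
```

```bash
python3 -c "
from h import *
s=sensors.get_state();q=s['tcp_rot'];print(s['eef_pos'],q,2*np.degrees(np.arctan2(q[1],q[0])),s['joints'].round(3))"
```

```text
[537.37175106  35.7175895  318.53799148] [ 0.99932078  0.01611075 -0.00363535 -0.03294248] 1.8472510699712335 [0.031 0.118 0.382 1.841 0.066 3.141]
```

Joint 6 has reached its limit. The cassette grasp is the same after half a turn, so I'll turn the other way, to tool x at about 173°.

To row units: -42 degrees / 180 = -0.2333.

Emit:
jog_arm:
  steps:
    - {"x":0,"y":0,"z":0,"yaw":-0.0472,"claw":85}
    - {"x":0,"y":0,"z":0,"yaw":-0.0944,"claw":85}
    - {"x":0,"y":0,"z":0,"yaw":-0.1417,"claw":85}
    - {"x":0,"y":0,"z":0,"yaw":-0.1889,"claw":85}
    - {"x":0,"y":0,"z":0,"yaw":-0.2333,"claw":85}

```text
clock: 11.0
eef_pos: [537.3, 36.7, 318.7]
tcp_rot: [0.926, 0.377, 0.009, -0.032]
wrist_force: [0.1, -0.1, 1.3]
finger_gap: 84.7
finger_force: 0.0
```

```bash
cat > s.py <<'E'
from h import *
s=sensors.get_state();q=s['tcp_rot']
from scipy.spatial.transform import Rotation as R
M=R.from_quat(q).as_matrix();print(s['clock'],s['eef_pos'].round(1),'ang',np.degrees(np.arctan2(M[1,0],M[0,0])).round(2),'toolz',M[:,2].round(4),s['joints'].round(3))
E
python3 s.py
```

```text
11.0 [537.3  36.7 318.7] ang 44.24 toolz [-0.0082  0.0657 -0.9978] [0.033 0.118 0.382 1.841 0.066 2.402]
```

The limit left a small tilt: j5 = 0.066, or 3.8° to the side. I'll cancel it by doing the mirrored move at the other end of joint 6, so unwind first.

To row units: -42.5 degrees / 180 = -0.2361.

Emit:
jog_arm:
  steps:
    - {"x":0,"y":0,"z":0,"yaw":-0.0472,"claw":85}
    - {"x":0,"y":0,"z":0,"yaw":-0.0944,"claw":85}
    - {"x":0,"y":0,"z":0,"yaw":-0.1417,"claw":85}
    - {"x":0,"y":0,"z":0,"yaw":-0.1889,"claw":85}
    - {"x":0,"y":0,"z":0,"yaw":-0.2361,"claw":85}

```text
clock: 11.5
eef_pos: [537.3, 36.7, 318.7]
tcp_rot: [0.726, 0.687, 0.02, -0.027]
wrist_force: [0.3, 0.1, 0.5]
finger_gap: 85.2
finger_force: 0.0
```

To row units: -42.5 degrees / 180 = -0.2361.

Emit:
jog_arm:
  steps:
    - {"x":0,"y":0,"z":0,"yaw":-0.0472,"claw":85}
    - {"x":0,"y":0,"z":0,"yaw":-0.0944,"claw":85}
    - {"x":0,"y":0,"z":0,"yaw":-0.1417,"claw":85}
    - {"x":0,"y":0,"z":0,"yaw":-0.1889,"claw":85}
    - {"x":0,"y":0,"z":0,"yaw":-0.2361,"claw":85}

```text
clock: 12.0
eef_pos: [537.3, 36.7, 318.7]
tcp_rot: [0.428, 0.903, 0.028, -0.018]
wrist_force: [-0.1, 0.8, -0.2]
finger_gap: 85.2
finger_force: 0.0
```

To row units: -42.5 degrees / 180 = -0.2361.

Emit:
jog_arm:
  steps:
    - {"x":0,"y":0,"z":0,"yaw":-0.0472,"claw":85}
    - {"x":0,"y":0,"z":0,"yaw":-0.0944,"claw":85}
    - {"x":0,"y":0,"z":0,"yaw":-0.1417,"claw":85}
    - {"x":0,"y":0,"z":0,"yaw":-0.1889,"claw":85}
    - {"x":0,"y":0,"z":0,"yaw":-0.2361,"claw":85}

```text
clock: 12.5
eef_pos: [537.3, 36.7, 318.7]
tcp_rot: [0.071, 0.997, 0.032, -0.006]
wrist_force: [0.2, 0.2, 0.7]
finger_gap: 85.3
finger_force: 0.0
```

To row units: -42.5 degrees / 180 = -0.2361.

Emit:
jog_arm:
  steps:
    - {"x":0,"y":0,"z":0,"yaw":-0.0472,"claw":85}
    - {"x":0,"y":0,"z":0,"yaw":-0.0944,"claw":85}
    - {"x":0,"y":0,"z":0,"yaw":-0.1417,"claw":85}
    - {"x":0,"y":0,"z":0,"yaw":-0.1889,"claw":85}
    - {"x":0,"y":0,"z":0,"yaw":-0.2361,"claw":85}

```text
clock: 13.0
eef_pos: [537.3, 36.7, 318.7]
tcp_rot: [-0.295, 0.955, 0.033, 0.006]
wrist_force: [-0.5, 0.3, 0.3]
finger_gap: 85.0
finger_force: 0.0
```

To row units: -42.5 degrees / 180 = -0.2361.

Emit:
jog_arm:
  steps:
    - {"x":0,"y":0,"z":0,"yaw":-0.0472,"claw":85}
    - {"x":0,"y":0,"z":0,"yaw":-0.0944,"claw":85}
    - {"x":0,"y":0,"z":0,"yaw":-0.1417,"claw":85}
    - {"x":0,"y":0,"z":0,"yaw":-0.1889,"claw":85}
    - {"x":0,"y":0,"z":0,"yaw":-0.2361,"claw":85}

```text
clock: 13.5
eef_pos: [537.3, 36.7, 318.7]
tcp_rot: [-0.621, 0.783, 0.028, 0.017]
wrist_force: [0.6, 0.1, 0.3]
finger_gap: 85.0
finger_force: 0.0
```

To row units: -42.5 degrees / 180 = -0.2361.

Emit:
jog_arm:
  steps:
    - {"x":0,"y":0,"z":0,"yaw":-0.0472,"claw":85}
    - {"x":0,"y":0,"z":0,"yaw":-0.0944,"claw":85}
    - {"x":0,"y":0,"z":0,"yaw":-0.1417,"claw":85}
    - {"x":0,"y":0,"z":0,"yaw":-0.1889,"claw":85}
    - {"x":0,"y":0,"z":0,"yaw":-0.2361,"claw":85}

```text
clock: 14.0
eef_pos: [537.3, 36.7, 318.7]
tcp_rot: [0.863, -0.505, -0.02, -0.026]
wrist_force: [0.3, 0.8, -0.3]
finger_gap: 85.4
finger_force: 0.0
```

To row units: -42.5 degrees / 180 = -0.2361.

Emit:
jog_arm:
  steps:
    - {"x":0,"y":0,"z":0,"yaw":-0.0472,"claw":85}
    - {"x":0,"y":0,"z":0,"yaw":-0.0944,"claw":85}
    - {"x":0,"y":0,"z":0,"yaw":-0.1417,"claw":85}
    - {"x":0,"y":0,"z":0,"yaw":-0.1889,"claw":85}
    - {"x":0,"y":0,"z":0,"yaw":-0.2361,"claw":85}

```text
clock: 14.5
eef_pos: [537.3, 36.7, 318.7]
tcp_rot: [0.987, -0.158, -0.009, -0.032]
wrist_force: [-0.1, 0.3, -0.5]
finger_gap: 84.8
finger_force: 0.0
```

```bash
python3 s.py
```

```text
14.5 [537.3  36.7 318.7] ang -18.15 toolz [-0.0082  0.0657 -0.9978] [ 0.033  0.118  0.382  1.841  0.066 -2.791]
```

To row units: 172 mm / 250 = 0.688, 129 mm / 250 = 0.516, -20 degrees / 180 = -0.1111.

Emit:
jog_arm:
  steps:
    - {"x":0.048,"y":0.172,"z":0,"yaw":-0.0278,"claw":85}
    - {"x":0.096,"y":0.344,"z":0,"yaw":-0.0556,"claw":85}
    - {"x":0.144,"y":0.516,"z":0,"yaw":-0.0833,"claw":85}
    - {"x":0.192,"y":0.688,"z":0,"yaw":-0.1111,"claw":85}

```text
clock: 14.9
eef_pos: [536.6, -41.3, 307.7]
tcp_rot: [0.999, -0.042, -0.005, -0.006]
wrist_force: [-0.7, -0.4, -0.2]
finger_gap: 84.6
finger_force: 0.0
```

```bash
python3 s.py
```

```text
14.9 [536.6 -41.3 307.7] ang -4.83 toolz [-0.0086  0.0131 -0.9999] [-0.083  0.113  0.355  1.823  0.012 -3.141]
```

To row units: 30 mm / 250 = 0.12, -3 degrees / 180 = -0.0167.

Emit:
jog_arm:
  steps:
    - {"x":0,"y":0.12,"z":0,"yaw":-0.0167,"claw":85}

```text
clock: 15.0
eef_pos: [536.1, -39.4, 307.6]
tcp_rot: [0.999, -0.035, -0.005, 0.004]
wrist_force: [0.5, -0.3, 0.9]
finger_gap: 84.7
finger_force: 0.0
```

```bash
python3 s.py
```

```text
15.0 [536.1 -39.4 307.6] ang -4.02 toolz [-0.0098 -0.0074 -0.9999] [-0.069  0.111  0.353  1.822 -0.008 -3.141]
```

To row units: 42.5 degrees / 180 = 0.2361.

Emit:
jog_arm:
  steps:
    - {"x":0,"y":0,"z":0,"yaw":0.0472,"claw":85}
    - {"x":0,"y":0,"z":0,"yaw":0.0944,"claw":85}
    - {"x":0,"y":0,"z":0,"yaw":0.1417,"claw":85}
    - {"x":0,"y":0,"z":0,"yaw":0.1889,"claw":85}
    - {"x":0,"y":0,"z":0,"yaw":0.2361,"claw":85}

```text
clock: 15.5
eef_pos: [536.1, -40.1, 308.2]
tcp_rot: [0.917, -0.398, -0.003, 0.005]
wrist_force: [-1.0, 0.2, -0.5]
finger_gap: 85.4
finger_force: 0.0
```

To row units: 42.5 degrees / 180 = 0.2361.

Emit:
jog_arm:
  steps:
    - {"x":0,"y":0,"z":0,"yaw":0.0472,"claw":85}
    - {"x":0,"y":0,"z":0,"yaw":0.0944,"claw":85}
    - {"x":0,"y":0,"z":0,"yaw":0.1417,"claw":85}
    - {"x":0,"y":0,"z":0,"yaw":0.1889,"claw":85}
    - {"x":0,"y":0,"z":0,"yaw":0.2361,"claw":85}

```text
clock: 16.0
eef_pos: [536.1, -40.2, 308.1]
tcp_rot: [0.71, -0.704, -0.001, 0.006]
wrist_force: [0.3, 0.5, -0.1]
finger_gap: 84.8
finger_force: 0.0
```

To row units: 42.5 degrees / 180 = 0.2361.

Emit:
jog_arm:
  steps:
    - {"x":0,"y":0,"z":0,"yaw":0.0472,"claw":85}
    - {"x":0,"y":0,"z":0,"yaw":0.0944,"claw":85}
    - {"x":0,"y":0,"z":0,"yaw":0.1417,"claw":85}
    - {"x":0,"y":0,"z":0,"yaw":0.1889,"claw":85}
    - {"x":0,"y":0,"z":0,"yaw":0.2361,"claw":85}

```text
clock: 16.5
eef_pos: [536.1, -40.2, 308.2]
tcp_rot: [-0.407, 0.913, -0.002, -0.006]
wrist_force: [0.6, 0.1, 0.3]
finger_gap: 84.7
finger_force: 0.0
```

To row units: -170 mm / 250 = -0.68, -136 mm / 250 = -0.544, 35 degrees / 180 = 0.1944.

Emit:
jog_arm:
  steps:
    - {"x":-0.136,"y":0.096,"z":0,"yaw":0.0333,"claw":85}
    - {"x":-0.272,"y":0.196,"z":0,"yaw":0.0722,"claw":85}
    - {"x":-0.408,"y":0.292,"z":0,"yaw":0.1111,"claw":85}
    - {"x":-0.544,"y":0.392,"z":0,"yaw":0.15,"claw":85}
    - {"x":-0.68,"y":0.488,"z":0,"yaw":0.1944,"claw":85}

```text
clock: 17.0
eef_pos: [557.7, 169.6, 306.7]
tcp_rot: [-0.114, 0.993, -0.003, -0.005]
wrist_force: [0.7, -1.1, 0.5]
finger_gap: 85.3
finger_force: 0.0
```

```bash
python3 s.py
```

```text
17.0 [557.7 169.6 306.7] ang -166.9 toolz [-0.0086 -0.0076 -0.9999] [ 0.298  0.227  0.484  1.838 -0.005  0.069]
```

To row units: 145 mm / 250 = 0.58, 128 mm / 250 = 0.512, 20 degrees / 180 = 0.1111.

Emit:
jog_arm:
  steps:
    - {"x":-0.06,"y":0.168,"z":0,"yaw":0.0389,"claw":85}
    - {"x":-0.12,"y":0.344,"z":0,"yaw":0.0778,"claw":85}
    - {"x":-0.18,"y":0.512,"z":0,"yaw":0.1111,"claw":85}
    - {"x":-0.204,"y":0.58,"z":0,"yaw":0.1111,"claw":85}
    - {"x":-0.204,"y":0.58,"z":0,"yaw":0.1111,"claw":85}

```text
clock: 17.5
eef_pos: [573.7, 323.4, 303.8]
tcp_rot: [0.056, 0.998, -0.004, -0.005]
wrist_force: [-0.6, 0.2, 0.1]
finger_gap: 85.1
finger_force: 0.0
```

Emit:
jog_arm:
  steps:
    - {"x":0,"y":0,"z":0,"yaw":0,"claw":85}
    - {"x":0,"y":0,"z":0,"yaw":0,"claw":85}

```text
clock: 17.7
eef_pos: [574.2, 319.4, 306.2]
tcp_rot: [0.058, 0.998, -0.004, -0.004]
wrist_force: [0.5, -0.4, 0.8]
finger_gap: 85.0
finger_force: 0.0
```

```bash
python3 s.py; python3 - <<'E'
from h import *
c=snap('wrist','w8')
E
```

```text
17.7 [574.2 319.4 306.2] ang 173.32 toolz [-0.008  -0.0073 -0.9999] [ 0.509  0.442  0.759  1.898 -0.002  0.625]
```

View pics/w8.png

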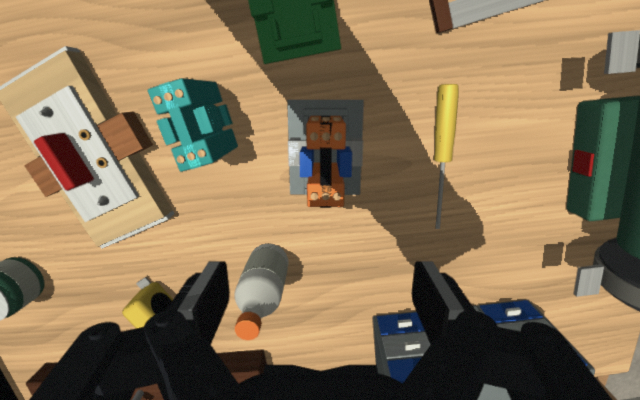

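View 10 of 10: the orange cassette has its top at about (326,160) and blue catches at (305,163) and (345,163). The turquoise decoy is at (193,125) and the glue bottle at (262,290). Measuring now.

```bash
cat > k.py <<'E'
from h import *
import sys
c=load(sys.argv[1]); P=cloud(c); g=cv2.cvtColor(c['p'],cv2.COLOR_RGB2HSV).astype(int); near=np.hypot(P[...,0]-565,P[...,1]-323)<75
def rep(n,m,z=None):
    v,u=np.nonzero(m); q=(P[m] if z is None else onplane(c,np.c_[u,v],z))
    r=cv2.minAreaRect(q[:,:2].astype(np.float32)); print(n,len(q),np.round(r[0],1),np.round(r[1],1),round(r[2],2),'z',np.percentile(P[m][:,2],[5,50,95]).round(1))
rep('top cast118',near&(P[...,2]>114),118); rep('orange top',near&(P[...,2]>114)&(g[...,0]<20)&(g[...,1]>140),118)
b=near&(g[...,0]>100)&(g[...,0]<130)&(g[...,1]>120)
k,l,st,cen=cv2.connectedComponentsWithStats(b.astype(np.uint8))
for i in range(1,k):
    if st[i,4]>30: rep(f'blue {cen[i].round()}',l==i); print('   top pts',np.median(P[(l==i)&(P[...,2]>103)],0).round(1))
rep('dock',near&(P[...,2]>4)&(P[...,2]<14)&(g[...,1]<70),8)
m=(np.hypot(P[...,0]-565,P[...,1]-323)<300)&(P[...,2]>90)&(np.hypot(P[...,0]-565,P[...,1]-323)>75)
k,l,st,cen=cv2.connectedComponentsWithStats(m.astype(np.uint8))
for i in range(1,k):
    if st[i,4]>40: rep(f'obst {cen[i].round()}',l==i)
E
python3 k.py w8; sed -i 's/near(.c.,80)&(z>108)/near("c",80)\&(z>112)/' m.py; python3 m.py|grep cas_top
```

```text
top cast118 38590 [654.5 301. ] [897.7 508.5] 83.82 z [118.6 375.9 394.1]
orange top 1688 [664.5 235.4] [424.7 744.4] 6.45 z [116.3 117.6 119.7]
blue [306. 162.] 358 [534.5 310.4] [15. 89.] 74.63 z [ 88.2 107.5 108.7]
   top pts [563.6 302.3 107.7]
blue [344. 162.] 379 [537.8 341.7] [90.4 16.5] 5.09 z [ 65.5 107.3 108.9]
   top pts [568.3 344.7 107.6]
dock 2283 [566.9 323.4] [ 99.5 128.3] 83.37 z [6.3 7.7 9.1]
obst [181. 124.] 3365 [509.2 174.6] [90.1 49.2] 8.07 z [ 94.2 109.4 112.3]
obst [204. 120.] 417 [506.1 200.1] [28.5 14.2] 9.28 z [ 92.8  99.6 101. ]
obst [255. 303.] 2167 [723.3 220.5] [59.7 47.4] 63.35 z [ 95.1 116.8 160.1]
obst [ 77. 340.] 107 [554.4 247.8] [1.6 2.5] 43.96 z [368.3 373.2 379.3]
obst [399. 365.] 822 [848.1 395.5] [13.  57.3] 13.54 z [ 91.6 108.6 130.9]
top0 cas_top 292 uv 216.9 177.3 med [564.8 325.  117.3] z95 121.9 rect [565.  321.6] [49.8 90.6] 82.3
scene0 cas_top 284 uv 370.2 271.5 med [567.9 324.4 119. ] z95 124.9 rect [565.8 322.8] [46.8 92.4] 85.3
```

To row units: 166 mm / 250 = 0.664, 130 mm / 250 = 0.52.

Emit:
jog_arm:
  steps:
    - {"x":0.028,"y":0.02,"z":0.16,"yaw":0,"claw":85}
    - {"x":0.028,"y":0.02,"z":0.34,"yaw":0,"claw":85}
    - {"x":0.028,"y":0.02,"z":0.52,"yaw":0,"claw":85}
    - {"x":0.028,"y":0.02,"z":0.64,"yaw":0,"claw":85}
    - {"x":0.028,"y":0.02,"z":0.664,"yaw":0,"claw":85}

```text
clock: 18.25
eef_pos: [565.1, 322.8, 136.4]
tcp_rot: [0.059, 0.998, -0.005, -0.006]
wrist_force: [0.3, -0.0, 0.3]
finger_gap: 84.9
finger_force: 0.0
```

Emit:
jog_arm:
  steps:
    - {"x":0,"y":0,"z":0,"yaw":0,"claw":85}
    - {"x":0,"y":0,"z":0,"yaw":0,"claw":85}
    - {"x":0,"y":0,"z":0,"yaw":0,"claw":85}

```text
clock: 18.55
eef_pos: [567.6, 325.2, 142.5]
tcp_rot: [0.058, 0.998, -0.003, -0.002]
wrist_force: [-0.2, 0.4, -0.0]
finger_gap: 85.1
finger_force: 0.0
```

```bash
python3 s.py; python3 - <<'E'
from h import *
c=snap('wrist','w9'); P=cloud(c); g=cv2.cvtColor(c['p'],cv2.COLOR_RGB2HSV).astype(int)
b=(g[...,0]>100)&(g[...,0]<130)&(g[...,1]>120)&(np.hypot(P[...,0]-566,P[...,1]-323)<45)&(P[...,2]>60)&(P[...,2]<112)
k,l,st,cen=cv2.connectedComponentsWithStats(b.astype(np.uint8))
for i in range(1,k):
    if st[i,4]>60: q=P[(l==i)&(P[...,2]>104)]; r=cv2.minAreaRect(q[:,:2].astype(np.float32)); print(cen[i].round(),len(q),np.median(q,0).round(1),np.round(r[0],1),np.round(r[1],1),round(r[2],1))
o=(abs(P[...,2]-118)<3)&(np.hypot(P[...,0]-566,P[...,1]-323)<70)
v,u=np.nonzero(o);print('top',cv2.minAreaRect(onplane(c,np.c_[u,v],118)[:,:2].astype(np.float32)),np.median(P[o],0))
E
```

```text
18.55 [567.6 325.2 142.5] ang 173.32 toolz [-0.005  -0.0052 -1.    ] [ 0.521  0.333  0.292  1.537 -0.002  0.638]
[284. 229.] 922 [562.9 302.5 107.6] [563.7 302.3] [13.1 27.7] 82.9
[354. 229.] 910 [568.  344.8 107.6] [569.  344.7] [12.8 27.8] 84.6
top ((566.5106201171875, 323.5478515625), (39.63929748535156, 90.16514587402344), 83.35501861572266) [553.2623909  323.99676172 117.73526685]
```

To row units: 74 mm / 250 = 0.296, -1.4 mm / 250 = -0.0056.

Emit:
jog_arm:
  steps:
    - {"x":0.0024,"y":-0.0056,"z":0.04,"yaw":0,"claw":85}
    - {"x":0.0024,"y":-0.0056,"z":0.14,"yaw":0,"claw":85}
    - {"x":0.0024,"y":-0.0056,"z":0.24,"yaw":0,"claw":85}
    - {"x":0.0024,"y":-0.0056,"z":0.296,"yaw":0,"claw":85}
    - {"x":0.0024,"y":-0.0056,"z":0.296,"yaw":0,"claw":85}

```text
clock: 19.1
eef_pos: [564.1, 322.4, 63.5]
tcp_rot: [0.058, 0.998, -0.005, -0.005]
wrist_force: [0.1, 0.1, 1.0]
finger_gap: 84.9
finger_force: 0.0
```

Emit:
jog_arm:
  steps:
    - {"x":0,"y":0,"z":0,"yaw":0,"claw":75}
    - {"x":0,"y":0,"z":0,"yaw":0,"claw":65}
    - {"x":0,"y":0,"z":0,"yaw":0,"claw":60}
  squeeze: 40

```text
clock: 19.4
eef_pos: [565.8, 323.4, 67.4]
tcp_rot: [0.058, 0.998, -0.003, -0.003]
wrist_force: [0.2, -0.3, -0.3]
finger_gap: 59.9
finger_force: 0.0
```

TCP is on (566, 323.4, 67.4). Pinching.

Emit:
jog_arm:
  steps:
    - {"x":0,"y":0,"z":0,"yaw":0,"claw":50}
    - {"x":0,"y":0,"z":0,"yaw":0,"claw":40}
    - {"x":0,"y":0,"z":0,"yaw":0,"claw":30}
    - {"x":0,"y":0,"z":0,"yaw":0,"claw":30}
    - {"x":0,"y":0,"z":0,"yaw":0,"claw":30}
  squeeze: 45

```text
clock: 19.9
eef_pos: [566.0, 324.0, 68.5]
tcp_rot: [0.058, 0.998, -0.002, -0.002]
wrist_force: [-1.7, 1.3, 9.6]
finger_gap: 38.6
finger_force: 46.2
```

Emit:
jog_arm:
  steps:
    - {"x":0,"y":0,"z":0,"yaw":0,"claw":30}
    - {"x":0,"y":0,"z":0,"yaw":0,"claw":30}

```text
clock: 20.1
eef_pos: [566.0, 324.0, 68.5]
tcp_rot: [0.058, 0.998, -0.002, -0.002]
wrist_force: [-0.8, 3.0, 10.2]
finger_gap: 38.7
finger_force: 46.2
```

To row units: -8 mm / 250 = -0.032, -5 mm / 250 = -0.02.

Emit:
jog_arm:
  steps:
    - {"x":0,"y":0,"z":-0.008,"yaw":0,"claw":30}
    - {"x":0,"y":0,"z":-0.02,"yaw":0,"claw":30}
    - {"x":0,"y":0,"z":-0.032,"yaw":0,"claw":30}

```text
clock: 20.4
eef_pos: [564.9, 322.9, 73.3]
tcp_rot: [0.058, 0.998, -0.004, -0.005]
wrist_force: [0.3, 1.1, -5.3]
finger_gap: 38.5
finger_force: 45.9
```

Force is −5 N, roughly the cassette's weight, so it isn't locked. Lifting straight out.

To row units: -36 mm / 250 = -0.144, -28 mm / 250 = -0.112.

Emit:
jog_arm:
  steps:
    - {"x":0,"y":0,"z":-0.024,"yaw":0,"claw":30}
    - {"x":0,"y":0,"z":-0.052,"yaw":0,"claw":30}
    - {"x":0,"y":0,"z":-0.08,"yaw":0,"claw":30}
    - {"x":0,"y":0,"z":-0.112,"yaw":0,"claw":30}
    - {"x":0,"y":0,"z":-0.144,"yaw":0,"claw":30}

```text
clock: 20.9
eef_pos: [565.7, 323.3, 110.9]
tcp_rot: [0.058, 0.998, -0.004, -0.004]
wrist_force: [0.7, 0.2, -4.9]
finger_gap: 38.4
finger_force: 46.1
```

To row units: -120 mm / 250 = -0.48, -90 mm / 250 = -0.36.

Emit:
jog_arm:
  steps:
    - {"x":0,"y":0,"z":-0.06,"yaw":0,"claw":30}
    - {"x":0,"y":0,"z":-0.14,"yaw":0,"claw":30}
    - {"x":0,"y":0,"z":-0.24,"yaw":0,"claw":30}
    - {"x":0,"y":0,"z":-0.36,"yaw":0,"claw":30}
    - {"x":0,"y":0,"z":-0.48,"yaw":0,"claw":30}

```text
clock: 21.4
eef_pos: [566.4, 324.0, 232.2]
tcp_rot: [0.058, 0.998, -0.004, -0.004]
wrist_force: [0.7, 0.5, -4.3]
finger_gap: 38.6
finger_force: 46.1
```

```bash
python3 s.py; python3 - <<'E'
from h import *
c=snap('wrist','w10'); P=cloud(c); g=cv2.cvtColor(c['p'],cv2.COLOR_RGB2HSV).astype(int); s=sensors.get_state()
o=(g[...,0]<20)&(g[...,1]>140)&(np.hypot(P[...,0]-s['eef_pos'][0],P[...,1]-s['eef_pos'][1])<60)&(P[...,2]>150)
print(o.sum(),np.median(P[o],0),np.percentile(P[o][:,2],[10,90]),s['wrist_force'],s['finger_gap'])
E
```

```text
21.4 [566.4 324.  232.2] ang 173.33 toolz [-0.0076 -0.0067 -0.9999] [ 0.521  0.36   0.501  1.721 -0.002  0.637]
12239 [528.71376423 327.92442584 280.55968901] [225.7434563  281.81250174] [-3.02693524 -0.95343131 -0.23769208] 38.46794770521121
```

The cassette is free: its top is at z ≈ 282 for a lift of about 164 mm. Carrying it over the template.

To row units: -130 mm / 250 = -0.52, -95 mm / 250 = -0.38.

Emit:
jog_arm:
  steps:
    - {"x":0,"y":-0.04,"z":0,"yaw":0,"claw":30}
    - {"x":0,"y":-0.12,"z":0,"yaw":0,"claw":30}
    - {"x":-0.004,"y":-0.24,"z":0,"yaw":0,"claw":30}
    - {"x":-0.008,"y":-0.38,"z":0,"yaw":0,"claw":30}
    - {"x":-0.008,"y":-0.52,"z":0,"yaw":0,"claw":30}

```text
clock: 21.95
eef_pos: [552.5, 192.9, 229.1]
tcp_rot: [0.058, 0.998, -0.004, -0.005]
wrist_force: [0.5, -0.3, -4.4]
finger_gap: 38.3
finger_force: 46.2
```

To row units: -165 mm / 250 = -0.66, -140 mm / 250 = -0.56.

Emit:
jog_arm:
  steps:
    - {"x":-0.004,"y":-0.14,"z":0,"yaw":0,"claw":30}
    - {"x":-0.004,"y":-0.28,"z":0,"yaw":0,"claw":30}
    - {"x":-0.008,"y":-0.42,"z":0,"yaw":0,"claw":30}
    - {"x":-0.012,"y":-0.56,"z":0,"yaw":0,"claw":30}
    - {"x":-0.012,"y":-0.66,"z":0,"yaw":0,"claw":30}

```text
clock: 22.45
eef_pos: [536.0, 28.0, 230.8]
tcp_rot: [0.059, 0.998, -0.004, -0.005]
wrist_force: [0.2, 1.0, -4.2]
finger_gap: 38.5
finger_force: 46.2
```

To row units: 42 mm / 250 = 0.168, -35 mm / 250 = -0.14.

Emit:
jog_arm:
  steps:
    - {"x":-0.004,"y":-0.072,"z":0,"yaw":0,"claw":30}
    - {"x":-0.004,"y":-0.12,"z":0.02,"yaw":0,"claw":30}
    - {"x":-0.004,"y":-0.14,"z":0.072,"yaw":0,"claw":30}
    - {"x":-0.004,"y":-0.14,"z":0.128,"yaw":0,"claw":30}
    - {"x":-0.004,"y":-0.14,"z":0.168,"yaw":0,"claw":30}

```text
clock: 22.95
eef_pos: [533.0, -4.8, 188.3]
tcp_rot: [0.058, 0.998, -0.004, -0.005]
wrist_force: [-0.1, -0.5, -3.8]
finger_gap: 38.5
finger_force: 46.2
```

Emit:
jog_arm:
  steps:
    - {"x":0,"y":0,"z":0,"yaw":0,"claw":30}
    - {"x":0,"y":0,"z":0,"yaw":0,"claw":30}
    - {"x":0,"y":0,"z":0,"yaw":0,"claw":30}
    - {"x":0,"y":0,"z":0,"yaw":0,"claw":30}
    - {"x":0,"y":0,"z":0,"yaw":0,"claw":30}

```text
clock: 23.45
eef_pos: [534.1, -4.5, 191.0]
tcp_rot: [0.058, 0.998, -0.004, -0.003]
wrist_force: [-0.2, -0.2, -4.0]
finger_gap: 38.5
finger_force: 46.2
```

```bash
python3 s.py; python3 - <<'E'
from h import *
s=sensors.get_state();print(s['finger_gap'],s['finger_force'],s['wrist_force'],abs(s['joint_vel']).max())
for n in('scene','top','wrist'):
    c=snap(n,n+'9'); P=cloud(c); g=cv2.cvtColor(c['p'],cv2.COLOR_RGB2HSV).astype(int); near=np.hypot(P[...,0]-534,P[...,1]+4)<110
    o=near&(g[...,0]<20)&(g[...,1]>170)&(P[...,2]>100)
    if o.any(): print(n,'orange',o.sum(),np.percentile(P[o],[2,50,98],axis=0).round(1).tolist())
    p=near&(abs(P[...,2]-38)<5)&(g[...,1]<60); print(n,'plate',p.sum(),np.median(P[p],0).round(1) if p.any() else '')
    if n!='wrist' and p.any(): v,u=np.nonzero(p);print(cv2.minAreaRect(onplane(c,np.c_[u,v],38)[:,:2].astype(np.float32)))
E
```

```text
23.45 [534.1  -4.5 191. ] ang 173.34 toolz [-0.0073 -0.007  -0.9999] [-0.005  0.045  0.053  1.587 -0.007  0.112]
38.52039316495087 46.23773753643036 [-0.21461425 -0.15568578 -4.03757783] 0.0031217635718921426
scene orange 342 [[494.5, -24.1, 138.9], [570.1, 8.9, 204.9], [581.6, 20.6, 247.3]]
scene plate 515 [559.6  10.7  38.7]
((532.1082153320312, -1.9742660522460938), (163.4347686767578, 90.67285919189453), 16.401681900024414)
top plate 0 
wrist orange 12132 [[488.3, -21.3, 146.4], [495.6, -0.5, 239.2], [554.5, 17.8, 241.0]]
wrist plate 6785 [486.4  -8.2  37.7]
```

The cassette is upright over the template centre with its underside at about 130 mm, roughly 52 mm above the rib. It is still, and both catches are pinched. Handing in.

```bash
python3 -c "
from rig import ticket
print(ticket.close_job())"
```

```text
the job is handed in; nothing more can be done
None
```

I handed the job in at about 23.6 s with the template flush on the jig pins and let go, and the cassette held still, both catches pinched, about 52 mm above the red rib; the verdict was not shown.

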